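Line up the sample racks and scan the urgent one

ROBOT

A 6-joint arm with a two-finger parallel gripper is mounted at the origin on the work surface. World frame = base frame: x ahead of the robot, y to its left, z up, the work surface at z = 0. Lengths are in mm, angles in rad, forces in N, time in s.
With the tool pointing down it reaches from about 350 to 775 mm from the base axis. Payload 7.3 kg.
Tool frame: the origin (TCP) lies on the centre line of the jaws, within the pads' length; the fingertips stand 14 mm ahead of it and the grasp point (between the pads) lies 5 mm behind it; z points along the fingers, y is the line along which they close (so a half turn about z gives the same grasp; the last joint's range is limited). The gripper opens to 92 mm and grips with 3 to 60 N. Pads are 19 mm wide; open, the fingers measure 130 mm over their backs; the gripper's body (75 mm by 190 mm) begins 47 mm behind the grasp point.
Start: joints at [0.988, 0.342, 1.524, -0, 1.275, -0.146], TCP at [222.085, 475.733, 240.741] pointing down, gripper open.
Joint ranges: [-2.53, 2.53], [-0.77, 2.02], [0.04, 2.7], [-1, 4.14], [0.28, 2.66], [-3.11, 3.11]. Speed limits (rad/s): [2.57, 2.57, 3.14, 3.14, 3.14, 3.14].

INTERFACE

Orientations are given as [roll, pitch, yaw] about the fixed x, y, z axes, in that order (R = Rz(yaw) Ry(pitch) Rx(roll)).
In Python, from plant import get_obs, capture, bot, spot_in, trace, pinpoint gives the robot as it stands.
- The arm moves only by the tool play_rows, never from a script. Its argument "rows" is a list of rows, each a list of 2 entries, a list of its own where there are three numbers: the shift along the world's x, y, z in units of 3 cm (1.0 is 3 cm), then the turn, a rotation vector about the world's x, y, z in units of 8 degrees (1.0 is 8 degrees). A call has 1 to 12 rows; each row shifts and turns the commanded pose from where the row before left it; what a row does not reach is not made up. A row lasts 1/8 s, in which the tool goes at most 62.5 mm and 10.7 degrees, less where a joint would pass 70% of its speed; a pose out of reach is approached as far as the arm can. A call with a number of a shift or a turn outside -1 to 1 is refused whole. A call with a gripper value outside its range is refused whole. "hand" is the opening, from -1 (shut) to 1 (fully open), set as the call begins (left out, the last holds). The fingers move at their own pace and stop on an object; the grip force is fixed at half the most. Time passes only in rows, so rows that do not move let the fingers close. It gives the time, the measured TCP pose, the force, the opening and the grip force at its end, in the units of the state.
- get_obs(): the state, without advancing time (a new reading comes with each control period).
- capture(name): name is "scene" or "top" or "wrist"; returns a dict with "frame" (480x640x3 uint8, red, green, blue), "fov_y" (degrees; the focal length in pixels is half the picture's height over the tangent of half this angle, whatever the lens; pixels are square), "cx", "cy" (the principal point, pixels), "rvec" (rotation vector, rad) and "tvec" (3), from world to camera coordinates, as OpenCV has them; the wrist camera has in their place "hand_eye" (4x4, takes a point from camera to tool coordinates, whose origin is the TCP and whose axes are the flange's). Camera axes: x right, y down, z forward; pixel columns grow to the right and rows downward; lengths in mm; the calibration is good to about 2 mm. A picture is of the moment at which its call begins: read the wrist's pose just before it. There is no depth.
- bot.close_job(): hands the job in; it is judged then, once.
Trained networks look in the newest picture that a camera, given by its name, has taken for a name from the list of things; names that differ only in an ending like _2 or _b are one class to them, and where a whole thing is asked for, a point or a joint stands for the part that bears it (a point fixed in the world has none). Each returns a list of dicts, best first, with "p" (0 to 1); they miss things now and then, are a little off and sometimes report something else, mostly with a low value. They report only what shows in the picture. A call takes as long as a camera call. They do not tell look-alikes from the thing itself.
- spot_in(query, camera): "at" ([row, column] in pixels, amid what is visible of it).
- trace(query, camera): "mask" (480x640 bool, what is visible of it) and "at" ([row, column] in pixels, amid what is visible of it).
- pinpoint(query, camera): "at" ([row, column] in pixels: a listed point, or the origin of a listed thing).
The state is a dict: "time": time; "joint_positions": joint angles; "dq": joint speeds; "tau": joint torques, N m; "tool_pos": TCP position; "tcp_rot": TCP orientation; "contact_force": force on the tool from outside, world axes, zero at the start; "moment": the same for the moment, N m; "grip_width": finger opening in mm; "finger_force": force on a finger pad.
Only numpy, scipy, OpenCV 4.12 (cv2) and the standard library are available. Lean on these libraries where they do the work, as an engineer would, in place of code of your own. Each camera call takes 0.05 s, during which the arm holds its last target. There are 200 camera calls.

TASK

Push the three sample racks fully home against the steel stop so that they stand square to it in one straight row. Then pick up the scanner, aim its beam at the middle of the barcode label on the blue rack from about 7 cm, roughly square to the label, and hold it quite still there for two seconds; then lay it back in its cradle, nose the same way as before. Do not tip any rack, and do not knock or shift the tube carriers and the reagent bottle.

Things in the scene. Friction and masses are not known exactly. Their poses are not given: they have to be found in the camera images.
- stop: fixed steel stop of the loading bay, an upright plate 420 mm long (y), 45 mm high, 12 mm thick. Origin: foot and middle of the long face that looks to the robot; x points away from the robot, at right angles to that face; the racks stand on its -x side
- rack_blue: blue sample rack, loose, 0.35 kg, six red-capped tubes in it. Origin: centre of its underside; x along its length away from the label end, z up. 100 mm long (x), 64 mm wide (y). Label end (x = -50): upright face 25 mm high, then a 45-degree slope up to the flat top, 57 mm high, from x = -18 on. Caps reach 81 mm, at x -5 to +43. Back face (x = +50) goes against the stop
- rack_white: white sample rack, loose, 0.35 kg, six yellow-capped tubes in it. Origin: centre of its underside; x along its length away from the label end, z up. 100 mm long (x), 64 mm wide (y). Label end (x = -50): upright face 25 mm high, then a 45-degree slope up to the flat top, 57 mm high, from x = -18 on. Caps reach 81 mm, at x -5 to +43. Back face (x = +50) goes against the stop
- rack_black: black sample rack, loose, 0.35 kg, six green-capped tubes in it. Origin: centre of its underside; x along its length away from the label end, z up. 100 mm long (x), 64 mm wide (y). Label end (x = -50): upright face 25 mm high, then a 45-degree slope up to the flat top, 57 mm high, from x = -18 on. Caps reach 81 mm, at x -5 to +43. Back face (x = +50) goes against the stop
- rack_blue_back (a point): middle of the lower back edge of rack_blue, which must come up against the stop
- rack_white_back (a point): middle of the lower back edge of rack_white, which must come up against the stop
- rack_black_back (a point): middle of the lower back edge of rack_black, which must come up against the stop
- rack_blue_label (a point): centre of the barcode label (white paper with black bars, 50 mm wide, 36 mm up the slope) on the sloping end of the blue rack, 41 mm above the bench; z points straight out of the label, x up the slope, y across it
- scanner: yellow hand scanner, black grip band and nose, loose, 0.18 kg, in its cradle. Handle: bar 135 mm long (x -80 to +55), 30 wide (y), 28 high. Origin: handle's underside, middle of the grip band; x towards the nose, z up. From x = 55 the nose (40 wide, 26 thick) bends 45 degrees down, to x = 97 and 28 mm below the underside. Grip it across y at the origin, between the cradle's saddles
- scanner_window (a point): centre of the red window at the nose's end, at (87, 0, -18) mm in the scanner's frame. Its x is the beam, out of the window (45 degrees down from the handle's x), y the scanner's y. It reads a label 40 to 105 mm in front of the window (best 75), the beam within 15 mm of the label's centre and within 25 degrees of square to it
- cradle: fixed grey scanner cradle: base plate 130 x 90 x 8 mm with two saddles, each 12 mm thick, at x = -42 and +42. Saddles hold the handle 65 mm above the bench, between cheeks 44 mm apart that rise to 77 mm; 64 mm wide over all. Origin: centre of the underside; x is the way the scanner's nose points when it lies in it
- cradle_seat (a point): where the scanner's origin lies when it is in the cradle: middle between the saddles, 65 mm above the bench
- carrier_a: bystander: tube standing in a white round carrier, 44 mm across at the foot, 40 mm high, with an upright tube (15 mm) and orange cap to 140 mm. Origin: centre of the underside
- carrier_b: bystander: second tube carrier, same as carrier_a
- reagent: bystander: white reagent bottle with a blue cap, 64 mm across, 130 mm high. Origin: centre of the underside
Things that resemble listed ones, but are neither listed nor needed, are in the scene too. There is more than one size of the scanner; the one meant has the size given above.

How it is judged (in metres and radians):
On the way, in this order (a step that is already met when the one before it is completed fails the run):
1. all three racks stand home and square against the stop (x of each of rack_blue_back, rack_white_back, rack_black_back in the frame of stop above -0.005 m and angle between the x axis of each of rack_blue, rack_white, rack_black and the x axis of stop, either way round below 0.07 rad and angle between each of rack_blue, rack_white, rack_black's own z axis and vertical below 0.1 rad and y of rack_blue_back in the frame of stop between -0.2 and 0.2 m and y of rack_white_back in the frame of stop between -0.2 and 0.2 m and y of rack_black_back in the frame of stop between -0.2 and 0.2 m), for 0.2 s.
2. the scanner is held still for 1.5 s, its beam on the middle of the blue rack's label, 40 to 105 mm from it and within 25 degrees of square, the blue rack still home (x of rack_blue_label in the frame of scanner_window between 0.04 and 0.105 m and y of rack_blue_label in the frame of scanner_window between -0.015 and 0.015 m and z of rack_blue_label in the frame of scanner_window between -0.015 and 0.015 m and angle between the x axis of scanner_window and the z axis of rack_blue_label, either way round below 0.44 rad and linear speed of scanner below 0.02 m/s and angular speed of scanner below 0.15 rad/s and x of rack_blue_back in the frame of stop above -0.005 m and angle between the x axis of rack_blue and the x axis of stop, either way round below 0.07 rad and angle between rack_blue's own z axis and vertical below 0.1 rad and y of rack_blue_back in the frame of stop between -0.2 and 0.2 m), for 1.5 s.
At the end, for the whole second after the job is handed in: All three racks upright with the back edge within 5 mm of the stop and square to it within 4 degrees, in front of the stop's length; the scanner at rest in its cradle, origin within 15 mm of the seat, upright, in line within 14 degrees, nose the same way as before (all of step 1 and distance between scanner and cradle_seat below 0.015 m and angle between the x axis of scanner and the x axis of cradle, either way round below 0.25 rad and angle between scanner's own z axis and vertical below 0.1 rad and x of scanner_window in the frame of cradle above 0.05 m and linear speed of each of scanner, rack_blue, rack_white, rack_black below 0.02 m/s); the robot touches nothing.
It fails at once if the reagent bottle is tipped or shifted by more than 20 mm (angle between reagent's own z axis and vertical above 0.35 rad or distance of reagent from where it was at the start of the episode above 0.02 m).
It fails at once if a tube carrier is tipped or shifted by more than 20 mm (angle between carrier_a's own z axis and vertical above 0.35 rad or distance of carrier_a from where it was at the start of the episode above 0.02 m).
It fails at once if a tube carrier is tipped or shifted by more than 20 mm (angle between carrier_b's own z axis and vertical above 0.35 rad or distance of carrier_b from where it was at the start of the episode above 0.02 m).
It fails at once if a sample rack is tipped by more than 25 degrees (angle between any of rack_blue, rack_white, rack_black's own z axis and vertical above 0.44 rad).
It also fails if it takes over 72 s, if anything falls off the work surface, if the arm or the gripper's body presses on something with over 40 N, if the wrist force passes 120 N, or if a joint passes its speed limit or range.

## Working session

There is one attempt and no reset: what is moved stays moved. The work goes in short steps, Python scripts to look and compute and a tool call to move; the robot and the scene stay as the last step left them, time stands still between calls to the robot, and variables do not carry over. Pictures are saved under pics/ and viewed, at most 10 in all, crops included, and the job is handed in when it is done.

Besides the shell and the picture viewer there is one more tool, called as name(argument=value, ...) on one line, values as JSON. play_rows: Moves the arm, as the interface text tells. Shifts and turns lie within -1 to 1; 1 stands for 3 cm of shift or 8 degrees of turn. Its arguments: {"type":"object","properties":{"rows":{"type":"array"},"hand":{"type":"number"}},"required":["rows"]}

```bash
mkdir -p pics
python3 - <<'E'
from plant import *
import cv2,pickle
o=get_obs();print(o['time'],o['tool_pos'],o['tcp_rot'],o['grip_width'])
for c in ['scene','top']:
    d=capture(c);pickle.dump(d,open(c+'.pkl','wb'));cv2.imwrite(f'pics/{c}0.png',d['frame'][:,:,::-1])
    print(c,d['fov_y'],d['cx'],d['cy'],d['rvec'],d['tvec'])
    for q in ['stop','rack_blue','rack_white','rack_black','scanner','scanner_window','cradle','cradle_seat','carrier_a','reagent','rack_blue_label','rack_blue_back','rack_white_back','rack_black_back']:
        print(q,[( [round(float(v)) for v in r['at']],round(r['p'],2)) for r in pinpoint(q,c)])
E
```

```text
0.0 [221.84619404 475.40989769 240.05065392] [-3.14009029e+00 -2.59534464e-04  2.70481730e+00] 91.69787679835267
scene 54.22860940640916 322.62610148337666 247.52993807451702 [ 2.26198064  1.27712108 -0.37955612] [-247.76530719 -306.55786362 1198.16631485]
stop [([322, 409], 0.64), ([363, 381], 0.58)]
rack_blue [([301, 399], 0.79)]
rack_white [([325, 356], 0.79)]
rack_black [([345, 307], 0.78)]
scanner [([256, 495], 0.86), ([177, 442], 0.85), ([135, 367], 0.82)]
scanner_window [([113, 402], 0.94), ([196, 475], 0.75), ([262, 463], 0.6)]
cradle [([195, 433], 0.76), ([300, 402], 0.32)]
cradle_seat [([180, 442], 0.94)]
carrier_a [([250, 297], 0.79), ([239, 339], 0.57)]
reagent [([328, 178], 0.57), ([199, 478], 0.36)]
rack_blue_label [([276, 398], 0.62), ([368, 323], 0.3)]
rack_blue_back [([322, 410], 0.95)]
rack_white_back [([350, 364], 0.86), ([252, 294], 0.69)]
rack_black_back [([368, 324], 0.72)]
top 57.02652686903294 324.21603891157304 238.2244885182665 [ 2.13368384 -2.14915995  0.16347602] [ -8.64700216 482.81878205 847.271139  ]
stop [([134, 327], 0.74)]
rack_blue [([172, 275], 0.71)]
rack_white [([255, 170], 0.62), ([173, 329], 0.58), ([136, 326], 0.49)]
rack_black [([180, 378], 0.86)]
scanner [([368, 174], 0.96), ([251, 156], 0.61), ([164, 170], 0.6), ([255, 169], 0.19)]
scanner_window [([373, 113], 0.85), ([218, 137], 0.74), ([171, 202], 0.57)]
cradle [([256, 168], 0.62)]
cradle_seat [([253, 154], 0.74)]
carrier_a [([275, 337], 0.59), ([266, 288], 0.55)]
reagent [([255, 470], 0.88)]
rack_blue_label [([182, 269], 0.96)]
rack_blue_back [([148, 284], 0.74)]
rack_white_back [([148, 328], 0.93), ([276, 338], 0.53)]
rack_black_back [([157, 373], 0.95)]
```

View pics/scene0.png

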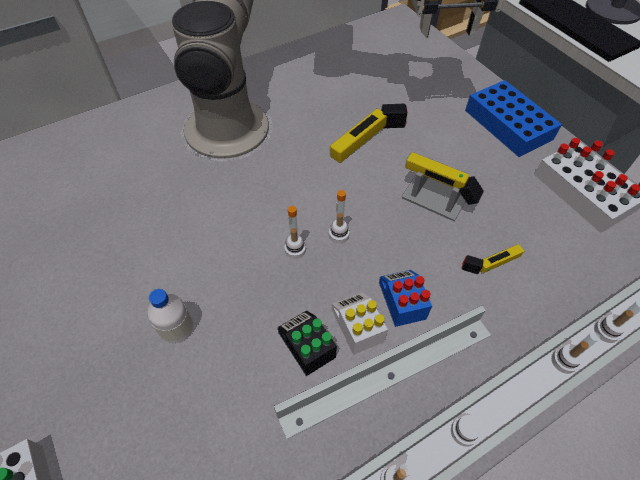

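View pics/top0.png

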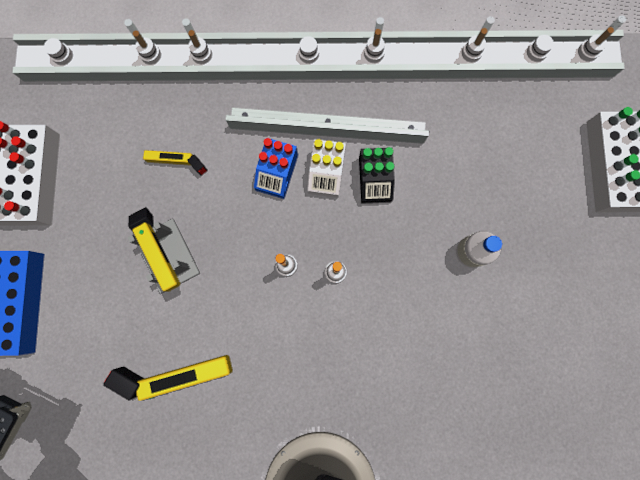

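```bash
cat > h.py <<'E'
import numpy as np,cv2,pickle
def cam(c):
    d=pickle.load(open(c+'.pkl','rb'));f=240/np.tan(np.radians(d['fov_y'])/2)
    K=np.array([[f,0,d['cx']],[0,f,d['cy']],[0,0,1.]]);R=cv2.Rodrigues(np.array(d['rvec'],float))[0];t=np.array(d['tvec'],float).ravel()
    return K,R,t
def ray(c,rc):
    K,R,t=cam(c);v=R.T@np.linalg.solve(K,[rc[1],rc[0],1.]);return -R.T@t,v/np.linalg.norm(v)
def onz(c,rc,z):
    o,v=ray(c,rc);return o+v*(z-o[2])/v[2]
def tri(a,b):
    A=np.zeros((3,3));B=np.zeros(3)
    for c,rc in (('scene',a),('top',b)):
        o,v=ray(c,rc);P=np.eye(3)-np.outer(v,v);A+=P;B+=P@o
    return np.linalg.solve(A,B)
def proj(c,P):
    K,R,t=cam(c);q=(np.atleast_2d(P)@R.T+t)@K.T;return q[:,:2]/q[:,2:]
E
python3 - <<'E'
from h import *
np.set_printoptions(precision=0,suppress=True)
T=pickle.load(open('top.pkl','rb'))['frame'];S=pickle.load(open('scene.pkl','rb'))['frame']
a=cv2.resize(T[90:220,215:445],(800,452),interpolation=3);cv2.imwrite('pics/a.png',a[:,:,::-1])
b=np.hstack([cv2.resize(S[140:230,390:500],(490,400),interpolation=3),cv2.resize(T[200:300,120:205],(310,365),interpolation=3)[:,:]]) if 0 else None
L=cv2.resize(S[140:230,390:500],(440,360),interpolation=3);R=cv2.resize(T[205:295,120:210],(360,360),interpolation=3)
cv2.imwrite('pics/b.png',np.hstack([L,R])[:,:,::-1])
for n,s,t in [('seat',(180,442),(253,154)),('win',(196,475),(218,137)),('blueback',(322,410),(148,284)),('whiteback',(350,364),(148,328)),('blackback',(368,324),(157,373)),('label',(276,398),(182,269)),('scanner',(177,442),(251,156)),('stop',(363,381),(134,327)),('stop2',(322,409),(134,327)),('carA',(250,297),(275,337)),('carB',(239,339),(266,288)),('reag',(328,178),(255,470))]:
    print(n,tri(s,t),onz('scene',s,0),onz('top',t,0))
E
```

```text
seat [454. 322.  51.] [424. 362.   0.] [460. 342.   0.]
win [524. 360.  46.] [501. 395.   0.] [534. 381.   0.]
blueback [681.  71.  13.] [677.  76.   0.] [686.  73.   0.]
whiteback [681. -27.   3.] [678. -32.   0.] [685. -22.   0.]
blackback [ 667. -115.   -3.] [ 669. -113.    0.] [ 664. -118.    0.]
label [598.  99.  40.] [582. 117.   0.] [610. 105.   0.]
scanner [456. 314.  67.] [416. 368.   0.] [464. 338.   0.]
stop [715. -20.   3.] [715. -19.   0.] [717. -20.   0.]
stop2 [692.   5. 103.] [676.  74.   0.] [717. -20.   0.]
carA [415. -33.  -5.] [421. -29.   0.] [412. -38.   0.]
carB [433.  66. -14.] [442.  63.   0.] [431.  63.   0.]
reag [ 453. -313.   -8.] [ 459. -310.    0.] [ 451. -314.    0.]
```

View pics/a.png

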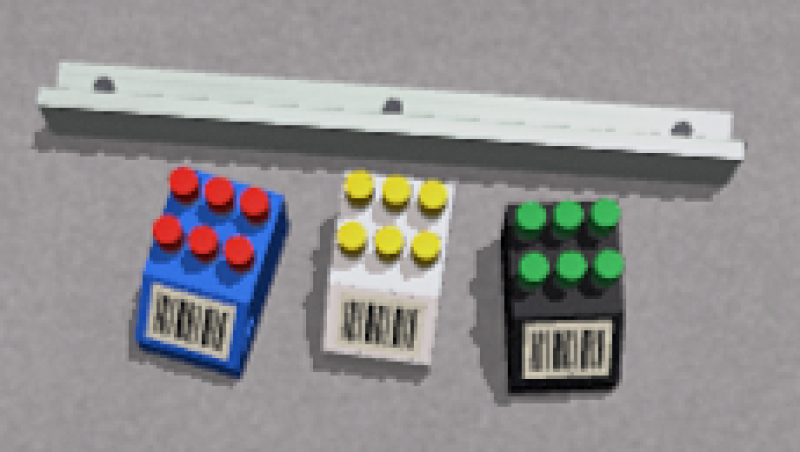

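View pics/b.png

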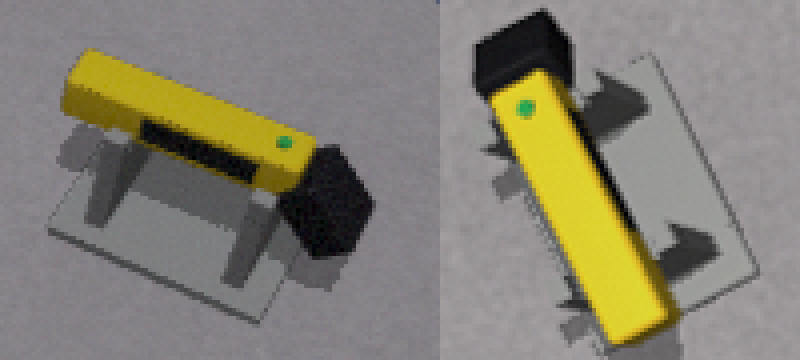

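```bash
cat > fit.py <<'E'
from h import *
from scipy.optimize import minimize
def box(x,y,z): return np.array([[a,b,c] for a in x for b in y for c in z],float)
body=np.array([[a,b,c] for b in(-32,32) for a,c in[(-50,0),(50,0),(-50,25),(-18,57),(50,57)]],float)
RACK=[body,box((-5,43),(-27,27),(57,81))]
nose=np.array([[a,b,c] for b in(-20,20) for a,c in[(55,28),(46,8),(97,-9),(78,-28),(55,0)]],float)
SCAN=[box((-80,55),(-15,15),(0,28)),nose]
STOP=[box((0,12),(-210,210),(0,45)),box((0,48),(-200,200),(0,6))]
def P(parts,p,z):
    c,s=np.cos(p[2]),np.sin(p[2]);R=np.array([[c,-s,0],[s,c,0],[0,0,1]])
    return [q@R.T+[p[0],p[1],z] for q in parts]
def sil(c,parts):
    m=np.zeros((1920,2560),np.uint8)
    for q in parts:
        u=(proj(c,q)*4+1.5).round().astype(np.int32);cv2.fillConvexPoly(m,cv2.convexHull(u),1)
    return m
def fit(parts,masks,p0,z=0):
    M={c:cv2.resize(m.astype(np.uint8),(2560,1920),interpolation=0) for c,m in masks.items()}
    def cost(q):
        p=[q[0]*10,q[1]*10,q[2]*.1];k=0
        for c,m in M.items():
            s=sil(c,P(parts,p,z));k+=1-(s&m).sum()/max((s|m).sum(),1)
        return k/len(M)
    x=[p0[0]/10,p0[1]/10,p0[2]*10]
    for _ in range(2):
        r=minimize(cost,x,method='Nelder-Mead',options=dict(initial_simplex=np.array([x]+[np.array(x)+d for d in np.eye(3)*1.2]),xatol=.01,fatol=1e-4,maxfev=150));x=r.x
    return np.array([x[0]*10,x[1]*10,np.degrees(x[2]*.1)]),r.fun
def pick(c,q,at):
    from plant import trace
    L=[r for r in trace(q,c) if np.hypot(*(np.array(r['at'])-at))<25]
    return max(L,key=lambda r:r['p'])['mask'] if L else None
E
python3 - <<'E'
from fit import *
np.set_printoptions(precision=1,suppress=True)
for n,parts,p0,z,s,t in [('rack_blue',RACK,(640,85,-.15),0,(301,399),(172,275)),('rack_white',RACK,(640,-18,-.05),0,(325,356),(173,329)),('rack_black',RACK,(620,-112,0.05),0,(345,307),(180,378)),('scanner',SCAN,(456,314,.45),65,(177,442),(251,156)),('stop',STOP,(700,-20,-.05),0,(363,381),(124,327))]:
    m={c:pick(c,n,a) for c,a in(('scene',s),('top',t))};m={k:v for k,v in m.items() if v is not None}
    print(n,list(m),*fit(parts,m,p0,z))
    for c in m: print('  ',c,*fit(parts,{c:m[c]},p0,z))
for rc in [(120.2,226.5),(135.4,428.6)]: print('stop top edge',onz('top',rc,45))
for rc in [(218,172.5),(273,199.2)]: print('cradle',onz('top',rc,8))
# scene cradle corners
for cr in [(48,231),(258,323)]: print('cradle scene',onz('scene',(140+cr[1]/4,390+cr[0]/4),8))
E
```

```text
rack_blue ['scene', 'top'] [630.7  88.8 -16.6] 0.04008942209454369
   scene [630.5  90.3 -17.1] 0.033252207380575105
   top [630.2  88.2 -16.2] 0.03223438547218582
rack_white ['scene', 'top'] [629.1 -16.7  -7.3] 0.04071112732364529
   scene [629.4 -15.8  -8. ] 0.030816348655680836
   top [628.7 -17.3  -7.2] 0.037436613007521324
rack_black ['scene', 'top'] [ 613.2 -119.6    2.5] 0.04240399468935879
   scene [ 613.9 -118.5    1.4] 0.029758577550640153
   top [ 613.2 -120.6    1.4] 0.029341376258072982
scanner ['scene', 'top'] [454.  312.3  29.1] 0.10179216229666005
   scene [452.6 313.1  29.7] 0.08269965435692195
   top [454.2 311.8  29.4] 0.11054240893379419
stop ['scene', 'top'] [711.3 -17.9  -5.1] 0.059617540323898266
   scene [711.3 -17.1  -5.1] 0.04809402795425666
   top [711.6 -18.3  -5.3] 0.06556427107624907
stop top edge [730.1 188.3  45. ]
stop top edge [ 693.9 -228.3   45. ]
cradle [532.2 303.7   8. ]
cradle [417.2 243.9   8. ]
cradle scene [424. 243.   8.]
cradle scene [535.8 302.8   8. ]
```

play_rows(rows=[[[0.9, -1, -0.2], [0, 0, 0.83]], [[0.9, -1, -0.2], [0, 0, 0.83]], [[0.9, -1, -0.2], [0, 0, 0.83]], [[0.9, -1, -0.2], [0, 0, 0]], [[0.9, -1, -0.2], [-0.09, -1, 0]], [[0.9, -1, -0.2], [-0.09, -1, 0]], [[0.9, -1, -0.2], [0, 0, 0]], [[0.9, -1, -0.2], [0, 0, 0]], [[0.9, -1, -0.2], [0, 0, 0]], [[0.9, -1, -0.2], [0, 0, 0]], [[0.9, -1, -0.2], [0, 0, 0]], [[0.9, -1, -0.2], [0, 0, 0]]], hand=-0.3)

```text
time: 3.5
tool_pos: [547.0, 114.6, 168.7]
tcp_rot: [3.142, 0.281, 3.052]
contact_force: [-0.5, 0.2, 0.2]
grip_width: 32.2
finger_force: 0.0
```

play_rows(rows=[[[0.1, -0.6, -0.5], [0, 0, 0]], [[0, -0.1, -1], [0, 0, 0]], [[0, 0, -1], [0, 0, 0]], [[0, 0, -1], [0, 0, 0]], [[0, 0, -1], [0, 0, 0]], [[0, 0, -0.32], [0, 0, 0]], [[0, 0, 0], [0, 0, 0]]])

```text
time: 4.38
tool_pos: [549.1, 94.7, 24.0]
tcp_rot: [-3.141, 0.28, 3.053]
contact_force: [0.0, 0.3, 0.7]
grip_width: 32.0
finger_force: 0.0
```

play_rows(rows=[[[0.26, -0.023, 0], [0, 0, 0]], [[0.26, -0.023, 0], [0, 0, 0]], [[0.26, -0.023, 0], [0, 0, 0]], [[0.26, -0.023, 0], [0, 0, 0]], [[0.26, -0.023, 0], [0, 0, 0]], [[0.26, -0.023, 0], [0, 0, 0]], [[0.2, -0.018, 0], [0, 0, 0]], [[0, 0, 0], [0, 0, 0]]])

```text
time: 5.38
tool_pos: [602.9, 90.1, 24.2]
tcp_rot: [3.141, 0.282, 3.052]
contact_force: [-0.0, 0.1, -0.6]
grip_width: 32.0
finger_force: 0.1
```

play_rows(rows=[[[0.07, -0.006, 0], [0, 0, 0]], [[0, 0, 0], [0, 0, 0]]])

```text
time: 5.62
tool_pos: [603.8, 90.0, 24.1]
tcp_rot: [-3.141, 0.28, 3.053]
contact_force: [-3.0, -0.4, 1.3]
grip_width: 32.4
finger_force: 1.4
```

play_rows(rows=[[[0.07, -0.006, 0], [0, 0, 0]], [[0, 0, 0], [0, 0, 0]]])

```text
time: 5.88
tool_pos: [606.1, 89.7, 24.1]
tcp_rot: [-3.142, 0.28, 3.053]
contact_force: [-2.6, -0.7, 1.0]
grip_width: 32.3
finger_force: 1.4
```

play_rows(rows=[[[0.07, -0.006, 0], [0, 0, 0]], [[0, 0, 0], [0, 0, 0]]])

```text
time: 6.12
tool_pos: [606.7, 89.7, 23.9]
tcp_rot: [-3.141, 0.277, 3.053]
contact_force: [-9.5, 0.8, 5.6]
grip_width: 31.7
finger_force: 4.8
```

play_rows(rows=[[[0.07, -0.006, 0], [0, 0, 0]], [[0, 0, 0], [0, 0, 0]]])

```text
time: 6.38
tool_pos: [607.0, 89.7, 23.7]
tcp_rot: [-3.141, 0.274, 3.053]
contact_force: [-16.3, 1.0, 12.2]
grip_width: 32.0
finger_force: 8.3
```

play_rows(rows=[[[-0.3, 0.027, 0], [0, 0, 0]], [[-0.7, 0.062, 0], [0, 0, 0]], [[-0.9, 0.08, 0], [0, 0, 0]], [[-0.08, -0.855, 0], [0, 0, 0]], [[-0.08, -0.855, 0], [0, 0, 0]], [[-0.08, -0.855, 0], [0, 0, 0]], [[-0.08, -0.855, 0], [0, 0, 0]], [[0, 0, 0], [0, 0, 0]]])

```text
time: 7.38
tool_pos: [544.6, -9.9, 24.6]
tcp_rot: [-3.141, 0.283, 3.05]
contact_force: [0.4, -0.5, 0.4]
grip_width: 32.0
finger_force: 0.0
```

play_rows(rows=[[[0.26, -0.023, 0], [0, 0, 0]], [[0.26, -0.023, 0], [0, 0, 0]], [[0.26, -0.023, 0], [0, 0, 0]], [[0.26, -0.023, 0], [0, 0, 0]], [[0.26, -0.023, 0], [0, 0, 0]], [[0.26, -0.023, 0], [0, 0, 0]], [[0.16, -0.014, 0], [0, 0, 0]], [[0, 0, 0], [0, 0, 0]]])

```text
time: 8.38
tool_pos: [596.1, -12.8, 24.2]
tcp_rot: [-3.141, 0.282, 3.052]
contact_force: [-0.8, 0.3, -0.4]
grip_width: 31.8
finger_force: 0.1
```

play_rows(rows=[[[0.07, -0.006, 0], [0, 0, 0]], [[0.07, -0.006, 0], [0, 0, 0]], [[0, 0, 0], [0, 0, 0]]])

```text
time: 8.75
tool_pos: [597.7, -12.9, 23.8]
tcp_rot: [3.141, 0.277, 3.053]
contact_force: [-8.2, -0.1, 5.4]
grip_width: 32.2
finger_force: 4.4
```

play_rows(rows=[[[0.07, -0.006, 0], [0, 0, 0]], [[0, 0, 0], [0, 0, 0]]])

```text
time: 9.0
tool_pos: [598.0, -12.9, 23.5]
tcp_rot: [3.141, 0.273, 3.053]
contact_force: [-16.1, -0.3, 10.6]
grip_width: 32.2
finger_force: 7.8
```

play_rows(rows=[[[-0.3, 0.027, 0], [0, 0, 0]], [[-0.7, 0.062, 0], [0, 0, 0]], [[-0.9, 0.08, 0], [0, 0, 0]], [[-0.08, -0.865, 0], [0, 0, 0]], [[-0.08, -0.865, 0], [0, 0, 0]], [[-0.08, -0.865, 0], [0, 0, 0]], [[-0.08, -0.865, 0], [0, 0, 0]], [[0, 0, 0], [0, 0, 0]]])

```text
time: 10.0
tool_pos: [535.7, -113.9, 24.6]
tcp_rot: [-3.141, 0.283, 3.05]
contact_force: [1.3, 0.5, -0.8]
grip_width: 32.2
finger_force: 0.0
```

play_rows(rows=[[[0.26, -0.023, 0], [0, 0, 0]], [[0.26, -0.023, 0], [0, 0, 0]], [[0.26, -0.023, 0], [0, 0, 0]], [[0.26, -0.023, 0], [0, 0, 0]], [[0.26, -0.023, 0], [0, 0, 0]], [[0.26, -0.023, 0], [0, 0, 0]], [[0.16, -0.014, 0], [0, 0, 0]], [[0, 0, 0], [0, 0, 0]]])

```text
time: 11.0
tool_pos: [587.3, -116.7, 24.2]
tcp_rot: [-3.141, 0.282, 3.053]
contact_force: [-1.0, 0.1, -0.1]
grip_width: 32.0
finger_force: 0.1
```

play_rows(rows=[[[0.07, -0.006, 0], [0, 0, 0]], [[0.07, -0.006, 0], [0, 0, 0]], [[0, 0, 0], [0, 0, 0]]])

```text
time: 11.38
tool_pos: [588.7, -116.7, 23.9]
tcp_rot: [3.141, 0.276, 3.052]
contact_force: [-12.3, -0.4, 8.4]
grip_width: 31.9
finger_force: 5.8
```

play_rows(rows=[[[0.07, -0.006, 0], [0, 0, 0]], [[0, 0, 0], [0, 0, 0]]])

```text
time: 11.62
tool_pos: [589.0, -116.6, 23.7]
tcp_rot: [3.14, 0.273, 3.052]
contact_force: [-20.6, -1.7, 13.9]
grip_width: 32.2
finger_force: 9.9
```

play_rows(rows=[[[-0.3, 0.027, 0], [0, 0, 0]], [[-0.7, 0.062, 0], [0, 0, 0]], [[-0.9, 0.08, 0], [0, 0, 0]], [[0, 0, 1], [0, 0, 0]], [[0, 0, 1], [0, 0, 0]], [[0, 0, 1], [0, 0, 0]], [[-0.1, 0.2, 1], [0, 0, 0]], [[-0.2, 0.7, 1], [0.09, 1, 0]], [[-0.2, 1, 0.9], [0.09, 1, 0]], [[-0.3, 1, 0], [0, 0, 0.86]], [[-0.3, 1, 0], [0, 0, 0.86]], [[-0.3, 1, 0], [0, 0, 0.86]]])

```text
time: 13.12
tool_pos: [494.2, 35.9, 201.5]
tcp_rot: [-3.141, 0.002, -2.867]
contact_force: [-0.2, 0.8, 0.5]
grip_width: 32.2
finger_force: 0.0
```

Run:
```python
from fit import *
from plant import *
np.set_printoptions(precision=3,suppress=True)
o=get_obs();print(o['time'],o['tool_pos'],o['tcp_rot'],o['joint_positions'])
for c in ['scene','top']:
    d=capture(c);pickle.dump(d,open(c+'.pkl','wb'));cv2.imwrite(f'pics/{c}1.png',d['frame'][:,:,::-1])
for n,parts,p0 in [('rack_blue',RACK,(661,77,-.09)),('rack_white',RACK,(651,-25,-.09)),('rack_black',RACK,(642,-128,-.09))]:
    m={}
    for c in('scene','top'):
        a=proj(c,[[p0[0],p0[1],40]])[0][::-1];v=pick(c,n,a)
        if v is not None:m[c]=v
    p,f=fit(parts,m,p0,0);y=np.radians(p[2]);b=p[:2]+50*np.array([np.cos(y),np.sin(y)])-[711.3,-17.9]
    print(n,list(m),p,f,'back xs',b@[.996,-.089],'ys',b@[.089,.996])
print([(r['at'],r['p']) for r in pinpoint('rack_blue_label','top')])
```

```text
13.125 [494.187  35.897 201.471] [-3.141  0.002 -2.867] [-0.083  0.324  1.667  0.     1.149 -1.928]Traceback (most recent call last):
  File "<stdin>", line 12, in <module>
  File "fit.py", line 26, in fit
    r=minimize(cost,x,method='Nelder-Mead',options=dict(initial_simplex=np.array([x]+[np.array(x)+d for d in np.eye(3)*1.2]),xatol=.01,fatol=1e-4,maxfev=150));x=r.x
    res = _minimize_neldermead(fun, x0, args, callback, bounds=bounds,
                               **options)
    fsim[k] = func(sim[k])
              ~~~~^^^^^^^^
    fx = function(np.copy(x), *(wrapper_args + args))
  File "fit.py", line 23, in cost
    return k/len(M)
           ~^~~~~~~
ZeroDivisionError: division by zero
```

play_rows(rows=[[[-0.1, 1, 0], [0, 0, 0.86]], [[-0.1, 1, 0], [0, 0, 0.85]], [[-0.15, 1, 0], [0, 0, 0]], [[-0.15, 1, 0], [0, 0, 0]], [[-0.15, 1, 0], [0, 0, 0]], [[-0.15, 1, 0], [0, 0, 0]], [[-0.15, 1, 0], [0, 0, 0]], [[-0.15, 1, 0], [0, 0, 0]], [[-0.2, 1, 0], [0, 0, 0]], [[0, 0.22, 0], [0, 0, 0]], [[0, 0, 0], [0, 0, 0]]], hand=1)

```text
time: 14.7
tool_pos: [455.6, 310.9, 201.0]
tcp_rot: [-3.141, 0.0, -2.633]
contact_force: [0.7, -0.7, 0.0]
grip_width: 91.7
finger_force: 0.0
```

```bash
cat > look.py <<'E'
from fit import *
from plant import *
np.set_printoptions(precision=3,suppress=True)
def racks(tag,names=('rack_blue','rack_white','rack_black')):
    for c in ['scene','top']:
        d=capture(c);pickle.dump(d,open(c+'.pkl','wb'));cv2.imwrite(f'pics/{c}{tag}.png',d['frame'][:,:,::-1])
    P0={'rack_blue':(661,77,-.09),'rack_white':(651,-25,-.09),'rack_black':(642,-128,-.09)}
    for n in names:
        p0=P0[n];m={}
        for c in('scene','top'):
            a=proj(c,[[p0[0],p0[1],40]])[0][::-1];v=pick(c,n,a)
            if v is not None:m[c]=v
        if not m: print(n,'none');continue
        p,f=fit(RACK,m,p0,0);y=np.radians(p[2]);b=p[:2]+50*np.array([np.cos(y),np.sin(y)])-[711.3,-17.9]
        print(n,list(m),p,f,'back xs',b@[.996,-.089],'ys',b@[.089,.996])
E
python3 - <<'E'
from look import *
racks(2)
o=get_obs();print(o['time'],o['tool_pos'],o['tcp_rot'],o['joint_positions'])
d=capture('wrist');cv2.imwrite('pics/w2.png',d['frame'][:,:,::-1])
E
```

```text
rack_blue ['scene', 'top'] [670.513  95.415  -4.954] 0.08759311937808717 back xs -0.7107202526678364 ys 109.36460695172191
rack_white ['scene', 'top'] [660.534 -17.59   -5.442] 0.10404021446944778 back xs -0.5932641960443038 ys -4.502889069448467
rack_black ['scene', 'top'] [ 650.322 -129.462   -5.475] 0.106225841950355 back xs -0.8075047503951339 ys -116.86490523593116
15.1 [455.084 311.121 201.24 ] [ 3.142  0.    -2.632] [ 0.461  0.423  1.513  0.     1.205 -1.619]
```

View pics/w2.png

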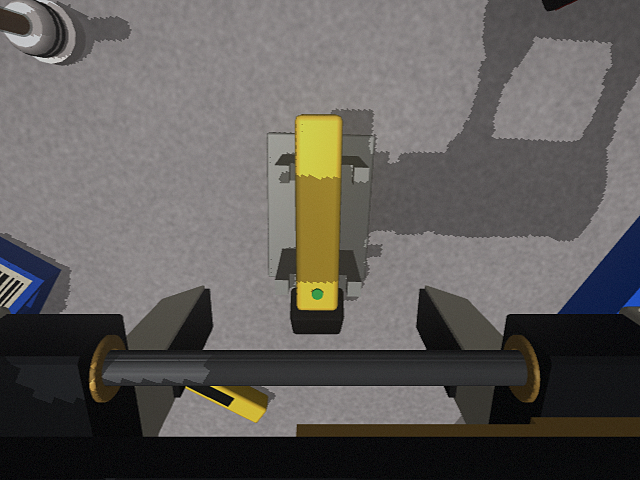

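View pics/top2.png

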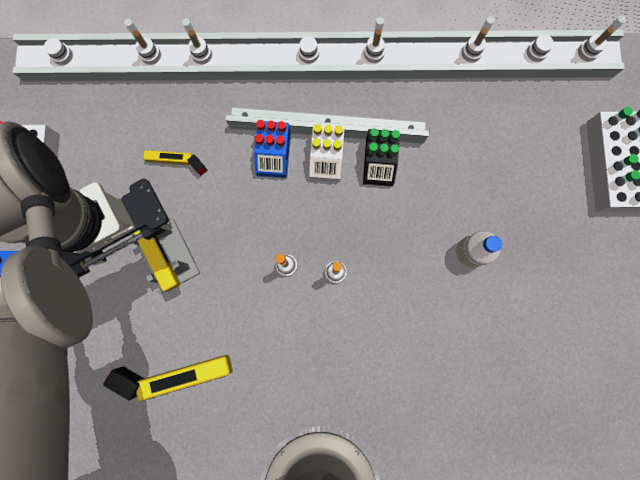

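Run:
```python
from look import *
from scipy.spatial.transform import Rotation as Ro
o=get_obs();d=capture('wrist');f=240/np.tan(np.radians(d['fov_y'])/2);H=np.array(d['hand_eye'])
Rt=Ro.from_euler('xyz',o['tcp_rot']).as_matrix()
def w(rc,z):
    v=Rt@H[:3,:3]@np.array([(rc[1]-d['cx'])/f,(rc[0]-d['cy'])/f,1]);p=Rt@H[:3,3]+o['tool_pos'];return p+v*(z-p[2])/v[2]
for n,rc in(('tailL',(115,296)),('tailR',(115,341)),('noseend',(310,297)),('noseendR',(310,337))):print(n,w(rc,93))
for q,z in(('scanner',65),('cradle_seat',65)):
    for r in pinpoint(q,'wrist'):print(q,r['at'],r['p'],w(r['at'],z))
n='rack_blue'
a=proj('top',[[665,85,40]])[0][::-1];m=pick('top',n,a);print(fit(RACK,{'top':m},(661,85,-.09),0))
for c in('top','scene'):
  for r in pinpoint('rack_blue_label',c):print(c,r['at'],r['p'],onz(c,r['at'],41))
```

```text
tailL [389.709 261.645  93.   ]
tailR [376.326 285.593  93.   ]
noseend [506.423 325.516  93.   ]
noseendR [492.488 350.45   93.   ]
scanner [226.1, 317.1] 0.89 [452.096 311.68   65.   ]
scanner [379.4, 216.1] 0.76 [611.396 303.321  65.   ]
cradle_seat [323.4, 313.4] 0.51 [524.514 348.964  65.   ]
(array([671.015,  95.479,  -5.026]), np.float64(0.040318503538928185))
top [162.2, 270.0] 0.79 [640.425  97.733  41.   ]
scene [292.0, 408.4] 0.86 [637.138  93.619  41.   ]
```

play_rows(rows=[[[-0.1, 0.02, -1], [0, 0, 0]], [[0, 0, -1], [0, 0, 0]], [[0, 0, -1], [0, 0, 0]], [[0, 0, -0.8], [0, 0, 0]], [[0, 0, -0.44], [0, 0, 0]], [[0, 0, 0], [0, 0, 0]]])

```text
time: 16.2
tool_pos: [451.6, 312.0, 73.4]
tcp_rot: [3.141, -0.001, -2.632]
contact_force: [-0.1, -0.4, 0.8]
grip_width: 91.8
finger_force: 0.0
```

play_rows(rows=[[[0, 0, 0], [0, 0, 0]], [[0, 0, 0], [0, 0, 0]], [[0, 0, 0], [0, 0, 0]], [[0, 0, 0], [0, 0, 0]], [[0, 0, 0], [0, 0, 0]], [[0, 0, 0], [0, 0, 0]]], hand=-1)

```text
time: 16.95
tool_pos: [451.9, 312.1, 73.9]
tcp_rot: [3.142, 0.0, -2.632]
contact_force: [-0.3, 0.1, 0.5]
grip_width: 36.3
finger_force: 0.0
```

play_rows(rows=[[[0, 0, 0], [0, 0, 0]], [[0, 0, 0], [0, 0, 0]], [[0, 0, 0], [0, 0, 0]]])

```text
time: 17.32
tool_pos: [451.9, 312.1, 73.9]
tcp_rot: [3.142, -0.0, -2.632]
contact_force: [0.2, -0.1, -0.8]
grip_width: 29.5
finger_force: 30.0
```

play_rows(rows=[[[0, 0, 0.3], [0, 0, 0]], [[0, 0, 0.7], [0, 0, 0]], [[0, 0, 1], [0, 0, 0]], [[0, 0, 1], [0, 0, 0]], [[0, 0, 1], [0, 0, 0]], [[0, 0, 0], [0, 0, 0]]])

```text
time: 18.08
tool_pos: [452.9, 312.7, 196.3]
tcp_rot: [-3.142, 0.005, -2.632]
contact_force: [0.4, 0.0, -3.6]
grip_width: 29.9
finger_force: 30.0
```

play_rows(rows=[[[0.246, -0.878, 0], [0, 0, -0.754]], [[0.246, -0.878, 0], [0, 0, -0.754]], [[0.246, -0.878, 0], [0, 0, -0.754]], [[0.246, -0.878, 0], [0, 0, -0.754]], [[0.246, -0.878, 0], [0, 0, -0.754]], [[0.246, -0.878, 0], [0, 0, -0.754]], [[0.246, -0.878, 0], [0, 0, -0.754]], [[0, 0, -0.9], [0, 0, 0]], [[0, 0, -0.9], [0, 0, 0]], [[0, 0, -0.6], [0, 0, 0]], [[0, 0, -0.2], [0, 0, 0]], [[0, 0, 0], [0, 0, 0]]])

```text
time: 19.58
tool_pos: [503.1, 127.7, 115.3]
tcp_rot: [-3.141, -0.001, 2.914]
contact_force: [-0.1, -0.2, -2.3]
grip_width: 29.7
finger_force: 30.0
```

Run:
```python
from look import *
o=get_obs();print(o['time'],o['tool_pos'],o['tcp_rot'],o['joint_positions'])
P={}
for c in ['scene','top']:
    d=capture(c);pickle.dump(d,open(c+'.pkl','wb'))
    for q in('scanner_window','rack_blue_label'):
        for r in pinpoint(q,c):print(c,q,r['at'],r['p'])
y=o['tcp_rot'][2]+np.pi;p=o['tool_pos'];h=np.array([np.cos(y),np.sin(y)])
win=np.r_[p[:2]+87*h,p[2]-8.9-18];beam=np.r_[h*.7071,-.7071];L=np.array([637.5,97.5,41])
print('pred win',win,proj('scene',win),proj('top',win),'dist',(L-win)@beam,'off',L-win-((L-win)@beam)*beam)
S=cv2.imread;s=pickle.load(open('scene.pkl','rb'))['frame'];t=pickle.load(open('top.pkl','rb'))['frame']
A=cv2.resize(s[200:340,330:470],(400,400),interpolation=3);B=cv2.resize(t[110:250,190:330],(400,400),interpolation=3)
cv2.imwrite('pics/scan.png',np.hstack([A,B])[:,:,::-1])
```

```text
19.575 [503.126 127.728 115.296] [-3.141 -0.001  2.914] [ 0.101  0.469  1.71   0.     0.964 -1.243]
scene scanner_window [257.3, 403.6] 0.94
scene scanner_window [264.1, 465.1] 0.78
scene scanner_window [176.9, 442.8] 0.63
scene rack_blue_label [293.2, 410.5] 0.9
top scanner_window [180.8, 260.9] 0.47
top rack_blue_label [162.3, 267.9] 0.73
top rack_blue_label [132.9, 274.8] 0.65
top rack_blue_label [179.1, 259.6] 0.34
pred win [587.892 108.14   88.396] [[402.738 256.485]] [[261.251 180.568]] dist 69.3842728559209 off [1.806 0.407 1.666]
```

View pics/scan.png

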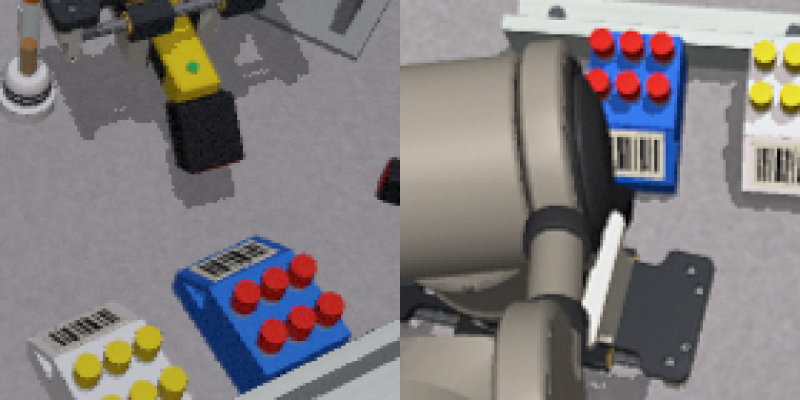

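play_rows(rows=[[[0, 0, 0], [0, 0, 0]], [[0, 0, 0], [0, 0, 0]], [[0, 0, 0], [0, 0, 0]], [[0, 0, 0], [0, 0, 0]], [[0, 0, 0], [0, 0, 0]], [[0, 0, 0], [0, 0, 0]], [[0, 0, 0], [0, 0, 0]], [[0, 0, 0], [0, 0, 0]], [[0, 0, 0], [0, 0, 0]], [[0, 0, 0], [0, 0, 0]], [[0, 0, 0], [0, 0, 0]], [[0, 0, 0], [0, 0, 0]]])

```text
time: 21.38
tool_pos: [503.6, 127.8, 115.9]
tcp_rot: [3.142, 0.0, 2.915]
contact_force: [-0.6, -1.1, -3.1]
grip_width: 30.0
finger_force: 30.0
```

play_rows(rows=[[[0, 0, 0], [0, 0, 0]], [[0, 0, 0], [0, 0, 0]], [[0, 0, 0], [0, 0, 0]], [[0, 0, 0], [0, 0, 0]], [[0, 0, 0], [0, 0, 0]], [[0, 0, 0], [0, 0, 0]], [[0, 0, 0], [0, 0, 0]], [[0, 0, 0], [0, 0, 0]], [[0, 0, 0], [0, 0, 0]], [[0, 0, 0], [0, 0, 0]]])

```text
time: 22.62
tool_pos: [503.6, 127.8, 115.9]
tcp_rot: [3.142, 0.0, 2.915]
contact_force: [-0.8, 0.5, -2.6]
grip_width: 30.1
finger_force: 30.0
```

play_rows(rows=[[[0, 0, 0.2], [0, 0, 0]], [[0, 0, 0.6], [0, 0, 0]], [[0, 0, 0.9], [0, 0, 0]], [[0, 0, 0.9], [0, 0, 0]], [[-0.246, 0.878, 0], [0, 0, 0.754]], [[-0.246, 0.878, 0], [0, 0, 0.754]], [[-0.246, 0.878, 0], [0, 0, 0.754]], [[-0.246, 0.878, 0], [0, 0, 0.754]], [[-0.246, 0.878, 0], [0, 0, 0.754]], [[-0.246, 0.878, 0], [0, 0, 0.754]], [[-0.246, 0.878, 0], [0, 0, 0.754]], [[0, 0, 0], [0, 0, 0]]])

```text
time: 24.12
tool_pos: [451.2, 313.6, 194.2]
tcp_rot: [3.141, 0.0, -2.629]
contact_force: [0.4, 0.2, -2.0]
grip_width: 29.6
finger_force: 30.0
```

play_rows(rows=[[[0, 0, -0.3], [0, 0, 0]], [[0, 0, 0], [0, 0, 0]], [[0, 0, 0], [0, 0, 0]]])

```text
time: 24.5
tool_pos: [452.1, 311.5, 184.8]
tcp_rot: [3.142, -0.0, -2.633]
contact_force: [-0.2, 0.5, -2.5]
grip_width: 29.9
finger_force: 30.0
```

play_rows(rows=[[[0, 0.02, -0.6], [0, 0, 0]], [[0, 0, -1], [0, 0, 0]], [[0, 0, -0.9], [0, 0, 0]], [[0, 0, -0.6], [0, 0, 0]], [[0, 0, -0.3], [0, 0, 0]], [[0, 0, -0.15], [0, 0, 0]], [[0, 0, -0.1], [0, 0, 0]], [[0, 0, 0], [0, 0, 0]]])

```text
time: 25.5
tool_pos: [452.1, 312.8, 75.8]
tcp_rot: [3.142, 0.001, -2.632]
contact_force: [0.8, 0.1, -1.5]
grip_width: 29.8
finger_force: 30.0
```

play_rows(rows=[[[0, -0.02, -0.05], [0, 0, 0]], [[0, 0, 0], [0, 0, 0]], [[0, 0, 0], [0, 0, 0]]])

```text
time: 25.88
tool_pos: [451.9, 312.2, 74.1]
tcp_rot: [3.142, 0.0, -2.632]
contact_force: [-0.6, 0.2, -2.5]
grip_width: 29.9
finger_force: 30.0
```

play_rows(rows=[[[0, 0, -0.02], [0, 0, 0]], [[0, 0, 0], [0, 0, 0]], [[0, 0, 0], [0, 0, 0]], [[0, 0, 0], [0, 0, 0]], [[0, 0, 0], [0, 0, 0]], [[0, 0, 0], [0, 0, 0]], [[0, 0, 0], [0, 0, 0]], [[0, 0, 0], [0, 0, 0]]], hand=1)

```text
time: 26.88
tool_pos: [451.9, 312.1, 73.3]
tcp_rot: [3.141, 0.0, -2.632]
contact_force: [-0.0, -0.2, 0.2]
grip_width: 91.6
finger_force: 0.0
```

play_rows(rows=[[[0, 0, 0.4], [0, 0, 0]], [[0, 0, 1], [0, 0, 0]], [[0, 0, 1], [0, 0, 0]], [[0, 0, 1], [0, 0, 0]], [[0, 0, 1], [0, 0, 0]], [[0, 0, 0], [0, 0, 0]], [[0, 0, 0], [0, 0, 0]]])

```text
time: 27.75
tool_pos: [451.5, 311.9, 205.1]
tcp_rot: [3.141, -0.001, -2.632]
contact_force: [-0.7, -1.1, -0.8]
grip_width: 92.0
finger_force: 0.0
```

Run:
```python
from look import *
racks(3)
o=get_obs();print(o['time'],o['tool_pos'],o['contact_force'],o['grip_width'])
d=capture('wrist');cv2.imwrite('pics/w3.png',d['frame'][:,:,::-1])
```

```text
rack_blue ['scene', 'top'] [670.818  95.917  -4.336] 0.09398785156908568 back xs -0.4555727263236327 ys 110.43112434886429
rack_white ['scene', 'top'] [659.436 -17.586  -3.769] 0.08305234716126275 back xs -1.699402514867333 ys -3.135507470785386
rack_black ['scene', 'top'] [ 649.728 -129.188   -5.179] 0.09742366794090435 back xs -1.4230637174709933 ys -116.38662264203789
28.15 [451.794 312.078 204.908] [-0.05   0.484  0.366] 91.9858139340689
```

View pics/w3.png

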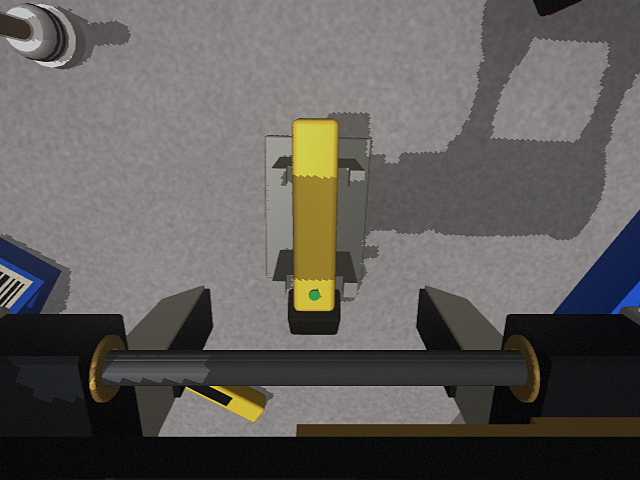

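The picture shows the scanner lying in the cradle as before, with the nose at row 320. The racks are home and the gripper is clear of everything.

```bash
python3 -c "
from plant import bot
print(bot.close_job())"
```

```text
the job is handed in; nothing more can be done
None
```

I handed the job in at about 28 s. By my last measurements the three racks are against the stop (within 2 mm and 1.5°). The scanner was held about 69 mm from the blue label for over 2 s, about 2.5 mm off its middle by my estimate, then laid back in its cradle nose as before. The hand-in gave no verdict.

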